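# Isolate the switch box and snap its clip cover on

### The arm

A 7-joint arm with a two-finger parallel gripper is mounted at the origin on a cart in front of the work surface, level with it; the furniture and walls round the work are solid. World frame = base frame: x ahead of the robot, y to its left, z up, the work surface at z = 0. Lengths are in m, angles in rad, forces in N, time in s.
With the tool pointing down it reaches from about 0.4 to 0.875 m from the base axis. Payload 19.3 kg.
Tool frame: the origin (TCP) lies at the very end of the fingers, on their centre line; the grasp point (between the pads) lies 19 mm behind it; z points along the fingers, y is the direction in which the jaws open and shut (so a half turn about z gives the same grasp; the last joint's range is limited). The gripper opens to 85 mm and grips with 20 to 120 N. Pads are 22 mm wide; open, the fingers measure 114 mm over their backs; the gripper's body (76 mm by 85 mm) begins 54 mm behind the grasp point. The pads swing forward as they close: fully open they stand 13 mm farther back than shut.
Start: joints at [-1.193, 0.521, -0.036, 1.599, 0.021, 1.021, -0.113], TCP at [0.271, 0.563, 0.231] pointing down, gripper open.
Joint ranges: [-2.91, 2.91], [-0.3, 2.13], [-1.5, 1.42], [0.17, 2.43], [-1.26, 4.41], [0.16, 1.93], [-2.52, 2.52]. Speed limits (rad/s): [1.89, 1.89, 2.39, 2.39, 3.01, 3.01, 3.01].

### API

Orientations are given as a rotation vector (axis times angle).
In Python, from station import status, viewer, job, nets gives the robot as it stands.
- The arm moves only by the shell command python3 -m creep 'ROWS'. ROWS is JSON, a list that holds one entry, the list of rows, each a list of 7 numbers: the turn, a rotation vector about the tool's x, y, z in degrees, then the shift along the tool's x, y, z in mm, then the finger opening in mm, from 0 to 85.4. In form: [[[ax, ay, az, tx, ty, tz, gripper], ...]]. A call has 1 to 10 rows; each row shifts and turns the commanded pose from where the row before left it, along the tool's axes as they then stand; what a row does not reach is not made up. A row lasts 1/12 s, in which the tool goes at most 41.7 mm and 7.16 degrees, less where a joint would pass 70% of its speed; a pose out of reach is approached as far as the arm can. A call with a gripper value outside its range is refused whole. The fingers move at their own pace and stop on an object; the grip force is fixed at half the most. Time passes only in rows, so rows that do not move let the fingers close. It gives the time, the measured TCP pose, the force and the opening at its end, in the units of the state.
- status.get_obs(): the state, without advancing time (a new reading comes with each control period).
- viewer.capture(name): name is "side" or "top"; returns the picture (480x640x3 uint8, red, green, blue); there is no depth.
- viewer.camera_params(name): a dict with "K" (3x3 intrinsics, pixels), "k1" (the pictures are not rectified: a ray, as slopes to the right and down, at radius r is drawn at 1 + k1 r^2 times it, then the intrinsics apply), "R" (3x3) and "t" (3): a world point X has camera coordinates R X + t. Camera axes: x right, y down, z forward; pixel columns grow to the right and rows downward; lengths in m; the calibration is good to about 2 mm. A picture is of the moment at which its call begins. camera_params takes no time and is no camera call.
- job.sign_off(): hands the job in, once; it reports no verdict.
Trained networks look in the newest picture that a camera, given by its name, has taken for a name from the list of things; names that differ only in an ending like _2 or _b are one class to them, and where a whole thing is asked for, a point or a joint stands for the part that bears it (a point fixed in the world has none). Each returns a list of dicts, best first, with "score" (0 to 1); they miss things now and then, are a little off and sometimes report something else, mostly with a low value. They report only what shows in the picture. A call takes as long as a camera call.
- nets.search_frame(camera, thing): "rect" ([left, top, width, height] as shares, 0 to 1, of the picture: columns of its width, rows of its height, round what is visible of it).
- nets.outline_of(camera, thing): "pixels" (480x640 bool, what is visible of it) and "rect" ([left, top, width, height] as shares, 0 to 1, of the picture: columns of its width, rows of its height, round what is visible of it).
The state is a dict: "t": time; "joint_positions": joint angles; "dq": joint speeds; "joint_torque": joint torques, N m; "position": TCP position; "tcp_rot": TCP orientation; "ft_force": force on the tool from outside, world axes, zero at the start; "ft_torque": the same for the moment, N m; "opening": finger opening in m.
Only numpy, scipy, OpenCV 4.12 (cv2) and the standard library are available. Lean on these libraries where they do the work, as an engineer would, in place of code of your own. Each camera call takes 0.05 s, during which the arm holds its last target.

### The job

The fuse bay of the little white switch box on the grey mat stands open. First throw the red toggle over to off, so that it leans towards the green dot; then take the orange cover by its upright grip, set it over the bay with its four legs inside, press it straight down until both steel spring catches have snapped over its edges, and keep pressing. Finish like that: the program ends with the gripper still pushing the seated cover down onto the box with roughly 10 N or more, nothing let go. Leave the two small brown bottles standing where they are.

Things in the scene. Friction and masses are not known exactly. Their poses are not given: they have to be found in the camera images.
- mat: thin grey antistatic mat with dark rim, 126 x 300 mm, 2 mm thick, fixed on the table; origin at the centre of its underside, its y axis runs along its length. Box and cover stand on it. A tall machine with eyepieces (up to 0.52 m above the table) stands to the right of it, close to the robot: rise before travelling across.
- housing: white switch box fixed on the mat, 82 (its x) x 92 (y) x 36 mm high; origin at the centre of its underside. Front part (x -40 to -14 mm) carries the red toggle; behind it an open bay, 45.5 mm (x) x 59.5 mm (y), 24 mm deep, rim chamfered 3 mm, centred at x = +14, y = 0. A sprung steel catch stands over each y end of the bay (|y| 32 to 45 mm, 20 mm wide, up to 21 mm above the box top).
- bay (a point): centre of the bay's mouth, at the level of the box's flat top (36 mm above the box's underside); axes as the box: x from the toggle towards the bay, y from the red dot towards the green dot.
- toggle (a joint): angle of the red toggle, rad: 0 = on, leaning 0.5 rad to the red dot (box's -y side); 1.0 = off, leaning 0.5 rad to the green dot (+y). It swings about the box's x axis, pivot at x = -27, y = 0 mm, 32 mm above the box's underside; past upright (0.5) it jumps to the other end by itself. Pushing it over takes 2 to 4 N.
- toggle_tip (a point): middle of the top end of the red toggle, 48 mm from its pivot; the toggle is a paddle 10 mm thick (in its swing) and 15 mm wide, its red part the top 34 mm.
- cover: loose orange cover, about 0.06 kg: plate 52 (its x) x 70 (y) x 4 mm, on it a grip rib 50 (x) x 16 (y) x 32 mm high, under it four round-ended legs, 8 mm thick, 18 mm long, at x +-17, y +-24 mm. Origin in the middle, level with the leg ends. Fits either way round (half turn). Seated: axes along the box's, centre over point bay, plate flat on the box top, so origin 18 mm above the box's underside.
- cover_grip (a point): point in the cover's grip rib where to take it, on the middle axis, 44 mm above the leg ends (22 mm above the plate, 10 mm below the rib's top); pinch it across the 16 mm thickness.
- catch_left (a joint): outward travel (m) of the spring catch at the bay's +y end. 0 = at rest, its rolled tip 3 mm over the edge of a seated plate; 0.003 while the edge passes. The plate meets its slope 12 mm above the seat; both catches together resist with up to 10 to 20 N until the edge passes the tips 7 mm above the seat, then only 1 to 5 N; from 4 mm up they close over the plate and draw it down.
- catch_right (a joint): the same for the catch at the -y end of the bay.
- primer_bottle: brown bottle with black cap, 37 mm thick, 64 mm tall; bystander; origin at the centre of its underside.
- drop_bottle: brown dropper bottle, 32 mm thick, 76 mm tall; bystander; origin at the centre of its underside.

How it is judged:
On the way, in this order (a step that is already met when the one before it is completed fails the run):
1. the toggle has been thrown to off while the cover is not yet on the box (value of joint toggle above 0.85 rad and horizontal distance between cover and bay above 0.05 m), for 0.2 s.
2. the cover sits flat on the bay and both catches have sprung back over its edges (z of cover in the frame of housing below 0.0192 m and horizontal distance between cover and bay below 0.004 m and angle between cover's own z axis and vertical below 0.06 rad and value of joint each of catch_left, catch_right below 0.0012 m), for 0.2 s.
At the end, for the whole second after the job is handed in: The toggle is off (over 0.85 rad); the cover lies flat on the box, within 1.2 mm of fully down, within 4 mm of the bay's centre and tilted less than 0.06 rad; both catches are back within 1.2 mm of rest; the fingers still bear on the cover and it presses on the box with more than 4 N (all of step 2 and value of joint toggle above 0.85 rad and contact force between cover and housing above 4 N and contact force between the fingers and cover above 3 N); the arm keeps its last pose, push and grip.
It fails at once if a small brown bottle is shoved more than 30 mm or tipped over (distance of any of primer_bottle, drop_bottle from where it was at the start of the episode above 0.03 m or angle between any of primer_bottle, drop_bottle's own z axis and vertical above 0.5 rad).
It also fails if it takes over 51 s, if anything falls off the work surface, if the arm or the gripper's body presses on something with over 40 N, if the wrist force passes 120 N, or if a joint passes its speed limit or range.

## Working session

There is one attempt and no reset: what is moved stays moved. The work goes in short steps, Python scripts to look and compute and a shell command to move; the robot and the scene stay as the last step left them, time stands still between calls to the robot, and variables do not carry over. Pictures are saved under pics/ and viewed, and the job is handed in when it is done.

```bash
mkdir -p pics; ls
python3 - <<'E'
from station import status, viewer, job, nets
import cv2
o=status.get_obs()
for k,v in o.items(): print(k,v)
for c in ("side","top"):
    im=viewer.capture(c); cv2.imwrite(f"pics/{c}0.png",im[:,:,::-1])
    print(c,viewer.camera_params(c))
E
```

```text
pics
t 0.0
joint_positions [-1.19319043  0.522044   -0.03634572  1.59998921  0.02120312  1.02109133
 -0.11281087]
dq [ 5.55525050e-05  1.63363462e-04  2.54144283e-04  3.36526390e-04
  1.98256078e-03 -7.39195155e-04  1.35580764e-03]
joint_torque [-1.75383630e-03 -9.27115917e+01  1.97867543e+00 -3.69941711e+01
  1.76459318e-02  8.20100162e-03 -8.01709291e-06]
position [0.27049869 0.56306503 0.23071357]
tcp_rot [-6.97514540e-01 -3.06299466e+00  1.77866935e-03]
ft_force [-0.29303323  0.45416377 -0.66317823]
ft_torque [ 0.03007393 -0.05064391  0.01458535]
opening 0.08575704249167253
side {'K': array([[544.29604901,   0.        , 313.01156453],
       [  0.        , 544.29604901, 248.30714946],
       [  0.        ,   0.        ,   1.        ]]), 'k1': -0.15752186196269793, 'R': array([[-0.09644259, -0.99533062, -0.00397326],
       [-0.8671077 ,  0.08597703, -0.49064466],
       [ 0.48869526, -0.04387379, -0.87135069]]), 't': array([-0.03756754,  0.46145955,  0.67917578])}
top {'K': array([[623.69617637,   0.        , 313.08940531],
       [  0.        , 623.69617637, 244.61827784],
       [  0.        ,   0.        ,   1.        ]]), 'k1': -0.11986096550179987, 'R': array([[-0.04882853, -0.99877961,  0.0074205 ],
       [-0.97168196,  0.04578149, -0.23181509],
       [ 0.23119246, -0.01852956, -0.97273157]]), 't': array([-0.05585391,  0.46553478,  0.92244888])}
```

View pics/side0.png

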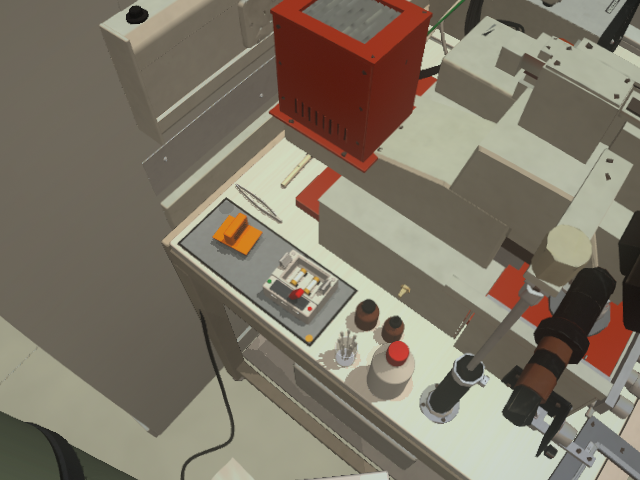

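View pics/top0.png

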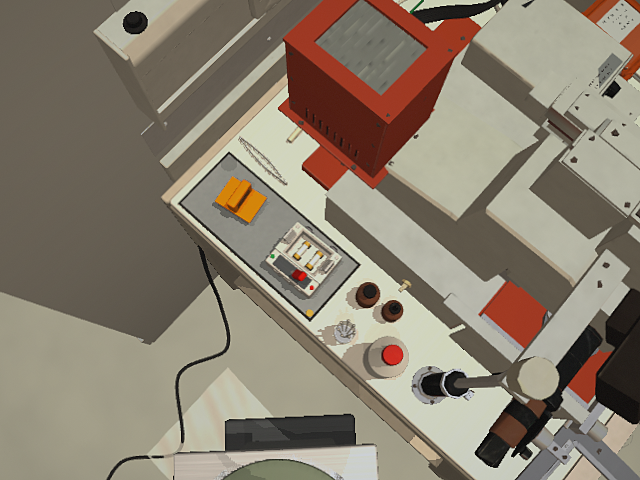

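```bash
cat > h.py <<'E'
import numpy as np, cv2
from station import status, viewer, job, nets
from scipy.spatial.transform import Rotation as Rn
P={c:viewer.camera_params(c) for c in ("side","top")}
def dist(c): return np.array([P[c]['k1'],0,0,0,0.])
def proj(c,X):
    p=P[c]; return cv2.projectPoints(np.atleast_2d(np.array(X,float)),cv2.Rodrigues(p['R'])[0],p['t'],p['K'],dist(c))[0][:,0]
def ray(c,uv):
    p=P[c]; n=cv2.undistortPointsIter(np.array(uv,float).reshape(-1,1,2),p['K'],dist(c),None,None,(3,100,1e-10))[:,0]
    d=np.c_[n,np.ones(len(n))]@p['R']; return -p['R'].T@p['t'],d
def onz(c,uv,z):
    o,d=ray(c,uv); return o+d*((z-o[2])/d[:,2])[:,None]
def crop(c,im,u0,v0,u1,v1,s,name,pts=()):
    a=cv2.resize(im[v0:v1,u0:u1,::-1],None,fx=s,fy=s,interpolation=cv2.INTER_CUBIC).copy()
    for q in pts: cv2.circle(a,(int((q[0]+.5-u0)*s),int((q[1]+.5-v0)*s)),2,(255,0,255),-1)
    cv2.imwrite('pics/'+name+'.png',a)
E
python3 - <<'E'
from h import *
for c in P:
    print(c,proj(c,[[0,0,0],[.27,.563,.0],[.27,.563,.231]]))
    im=viewer.capture(c)
    b=(170,190,370,350) if c=='side' else (170,145,370,325)
    crop(c,im,*b,4 if c=='side' else 4,c+'1')
    for t in ('mat','housing','cover','toggle','primer_bottle','drop_bottle'):
        for r in nets.search_frame(c,t)[:2]:
            l=np.array(r['rect'])*[640,480,640,480]; print(t,round(r['score'],2),l.round(1), onz(c,[l[:2]+l[2:]/2],0.02)[0].round(3))
E
```

```text
side [[ 285.1085195   591.05326042]
 [ -67.663548    416.53332823]
 [-156.78288222  370.40383332]]
mat 0.81 [178.5 196.  179.9 151. ] [ 0.476 -0.01   0.02 ]
housing 0.82 [264.4 250.5  76.2  74.6] [ 0.441 -0.063  0.02 ]
housing 0.45 [177.2 198.8 181.6 146. ] [ 0.475 -0.01   0.02 ]
cover 0.89 [216.3 211.   47.3  44.3] [0.554 0.034 0.02 ]
primer_bottle 0.94 [357.2 296.5  22.3  32.3] [ 0.387 -0.163  0.02 ]
drop_bottle 0.85 [383.3 312.1  21.4  31.5] [ 0.358 -0.2    0.02 ]
top [[ 276.49432088  549.63335461]
 [ -68.00395854  382.81958939]
 [-162.98135917  377.24376452]]
mat 0.7 [176.3 157.  183.2 164.8] [ 0.483 -0.006  0.02 ]
housing 0.77 [266.4 222.8  76.5  76.4] [ 0.444 -0.064  0.02 ]
cover 0.55 [214.2 175.5  50.1  45.1] [0.556 0.04  0.02 ]
toggle 0.52 [293.3 273.   10.4   9.2] [ 0.417 -0.053  0.02 ]
primer_bottle 0.97 [357.7 282.9  22.2  26.3] [ 0.382 -0.164  0.02 ]
primer_bottle 0.46 [214.1 176.3  53.1  46.5] [0.553 0.037 0.02 ]
drop_bottle 0.9 [380.9 298.5  20.4  26. ] [ 0.356 -0.197  0.02 ]
```

View pics/side1.png

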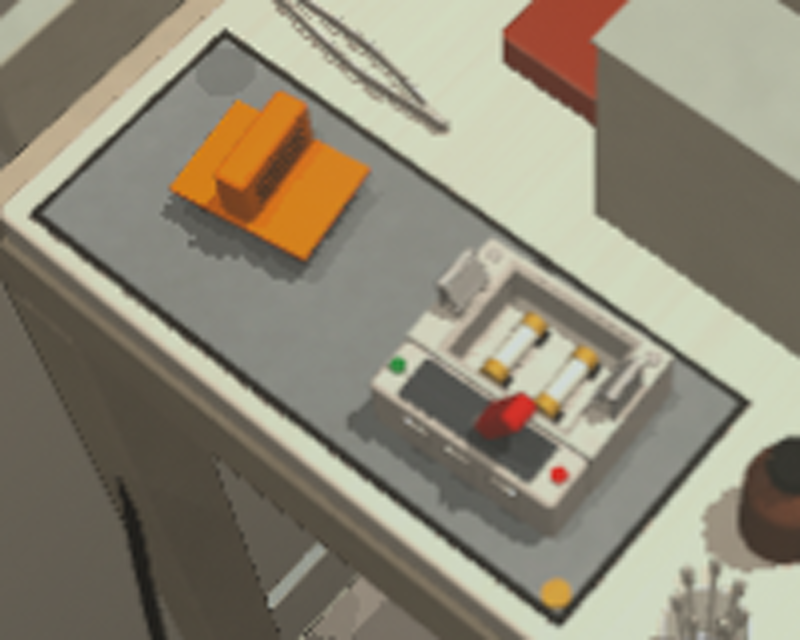

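View pics/top1.png

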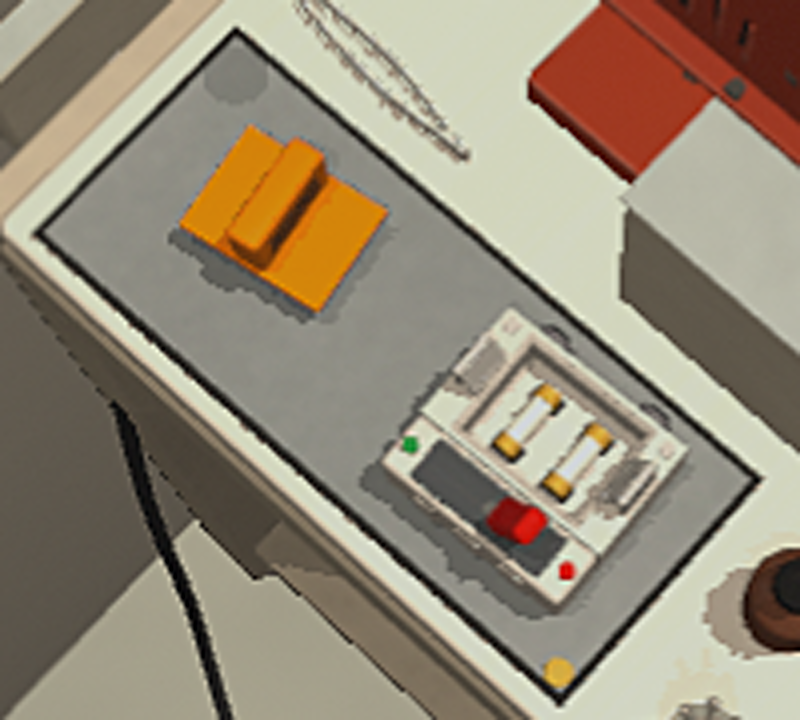

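Run:
```python
from h import *
for c in P:
    im=viewer.capture(c)
    crop(c,im,*((258,245,344,328) if c=='side' else (260,217,346,300)),7,c+'2h')
    crop(c,im,*((205,205,270,262) if c=='side' else (205,170,275,228)),9,c+'2c')
```

```text
(no output)
```

View pics/side2h.png

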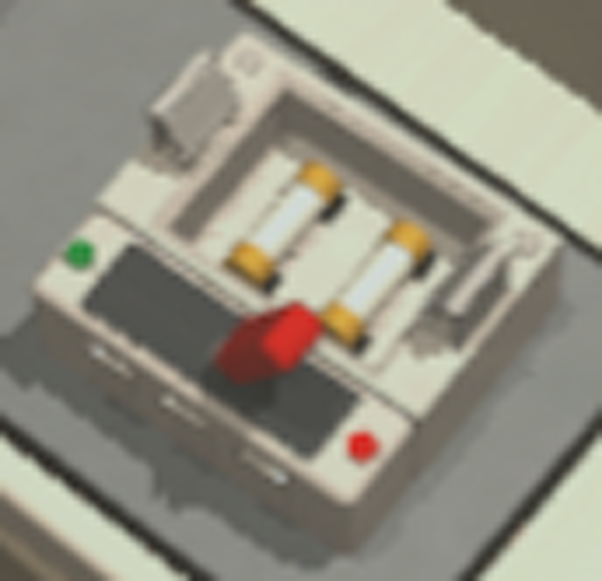

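View pics/top2h.png

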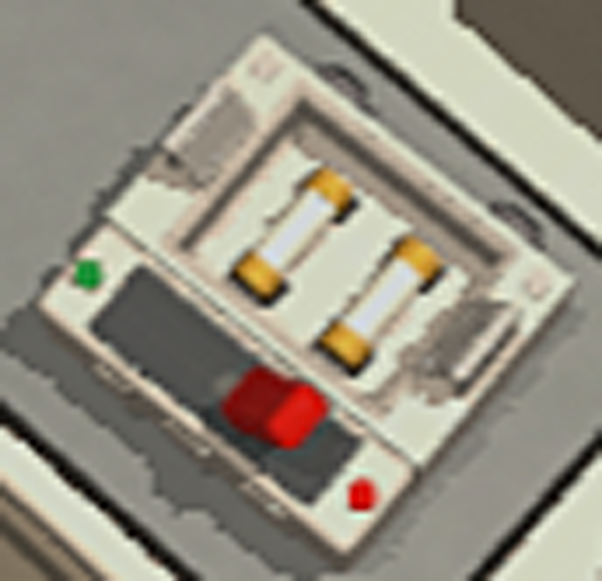

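View pics/side2c.png

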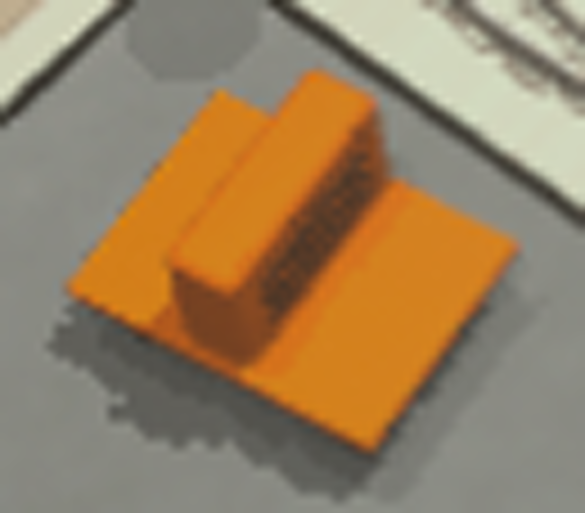

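View pics/top2c.png

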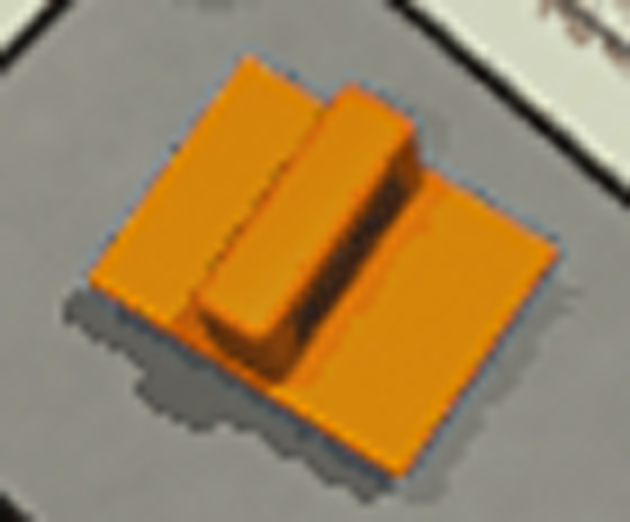

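```bash
cat > fit.py <<'E'
from h import *
from scipy.optimize import least_squares
def uv(pts,o,s): return (np.array(pts,float)+.5)/s-.5+np.array(o)
def tf(q,L):
    c,s=np.cos(q[2]),np.sin(q[2]); L=np.array(L,float)
    return np.c_[q[0]+c*L[:,0]-s*L[:,1],q[1]+s*L[:,0]+c*L[:,1],L[:,2]]
def fit(obs,x0):
    f=lambda q:np.concatenate([(proj(c,tf(q,L))-U).ravel() for c,U,L in obs])
    r=least_squares(f,x0,loss='soft_l1'); return r.x,f(r.x)
E
cat > m1.py <<'E'
from fit import *
rect=lambda a,b,z:[[a,b,z],[a,-b,z],[-a,-b,z],[-a,b,z]]
def show(n,obs,x0):
    for o in [obs[:1],obs[1:],obs] if len(obs)==2 else [obs[::2],obs[1::2],obs]:
        q,r=fit(o,x0); print(n,q.round(4),np.degrees(q[2]).round(2),'res',r.reshape(-1,2).round(1).tolist())
    return q
m=[('side',uv([(225,30),(748,402),(560,622),(33,214)],(170,190),4),rect(.063,.15,.002)),('top',uv([(235,29),(761,480),(561,705),(37,233)],(170,145),4),rect(.063,.15,.002))]
show('mat',m,[.48,-.01,-.8])
h=[('side',uv([(245,35),(563,242),(350,502),(36,288)],(258,245),7),rect(.041,.046,.038)),('top',uv([(263,35),(578,283),(347,552),(40,302)],(260,217),7),rect(.041,.046,.038))]
q=show('house',h,[.44,-.06,-.8])
c=[('side',uv([(220,88),(520,243),(375,452),(68,288)],(205,205),9),rect(.026,.035,.024)),('top',uv([(248,55),(560,253),(402,475),(90,278)],(205,170),9),rect(.026,.035,.024)),
('side',uv([(315,68),(378,100),(235,293),(172,255)],(205,205),9),rect(.025,.008,.056)),('top',uv([(350,83),(415,125),(255,335),(195,297)],(205,170),9),rect(.025,.008,.056))]
qc=show('cover',c,[.55,.04,-.8])
print('bay',tf(q,[[.014,0,.038]]),'tip',tf(q,[[-.027,-.048*np.sin(.5),.034+.048*np.cos(.5)]]),np.linalg.norm(qc[:2]))
L=[[ -.027,-.048*np.sin(.5),.034+.048*np.cos(.5)]]+[[.014+a*.02275,b*.02975,.038] for a in(-1,1) for b in (-1,1)]+[[a*.041,b*.046,.002] for a in(-1,1) for b in (-1,1)]
for cc in P:
    im=viewer.capture(cc); w=tf(q,L+rect(.041,.046,.038)); wc=tf(qc,rect(.026,.035,.024)+rect(.025,.008,.056))
    crop(cc,im,*((200,200,350,330) if cc=='side' else (200,165,350,300)),5,cc+'3',proj(cc,np.r_[w,wc]))
E
python3 m1.py
```

```text
mat [ 0.4967 -0.0031 -0.7755] -44.43 res [[-0.1, -0.8], [1.1, -0.3], [0.0, 1.4], [-1.3, -0.3]]
mat [ 0.4978 -0.0047 -0.7759] -44.46 res [[0.2, -1.1], [1.0, -0.2], [-0.0, 0.8], [-1.6, 0.1]]
mat [ 0.4974 -0.0039 -0.7756] -44.44 res [[0.4, -1.1], [1.5, -0.7], [0.5, 1.0], [-0.8, -0.6], [-0.3, -0.9], [0.5, 0.1], [-0.5, 1.1], [-2.1, 0.4]]
house [ 0.4426 -0.06   -0.7302] -41.84 res [[0.1, -0.4], [0.5, -0.3], [0.3, 1.2], [-1.4, -0.2]]
house [ 0.4449 -0.062  -0.7352] -42.12 res [[0.4, -0.4], [-0.0, -0.3], [0.2, 0.8], [-0.7, -0.0]]
house [ 0.4441 -0.0611 -0.733 ] -42.0 res [[0.8, -1.3], [1.1, -1.1], [0.9, 0.2], [-0.7, -1.2], [-0.2, 0.2], [-0.5, 0.2], [-0.2, 1.4], [-1.2, 0.6]]
cover [ 0.5503  0.0384 -0.619 ] -35.47 res [[0.1, 0.1], [0.5, -0.1], [-0.1, -0.1], [-0.1, 0.2], [-0.1, -0.9], [0.8, -0.5], [-0.1, 0.5], [-1.1, 0.5]]
cover [ 0.5527  0.0371 -0.6293] -36.05 res [[0.1, -0.2], [0.1, -0.2], [-0.2, 0.5], [-0.4, -0.1], [-0.2, -0.9], [0.7, -0.4], [0.7, 1.2], [-0.9, 0.2]]
cover [ 0.5516  0.0377 -0.6238] -35.74 res [[0.6, -0.6], [0.9, -0.6], [0.2, -0.8], [0.3, -0.6], [-0.4, 0.5], [-0.2, 0.3], [-0.5, 1.1], [-0.8, 0.7], [0.3, -1.6], [1.2, -1.1], [0.2, -0.3], [-0.8, -0.2], [-0.7, -0.2], [0.3, 0.2], [0.3, 1.9], [-1.2, 0.9]]
bay [[ 0.45446016 -0.07051667  0.038     ]] tip [[ 0.40859277 -0.06018451  0.07612396]] 0.5529006222856304
```

View pics/side3.png

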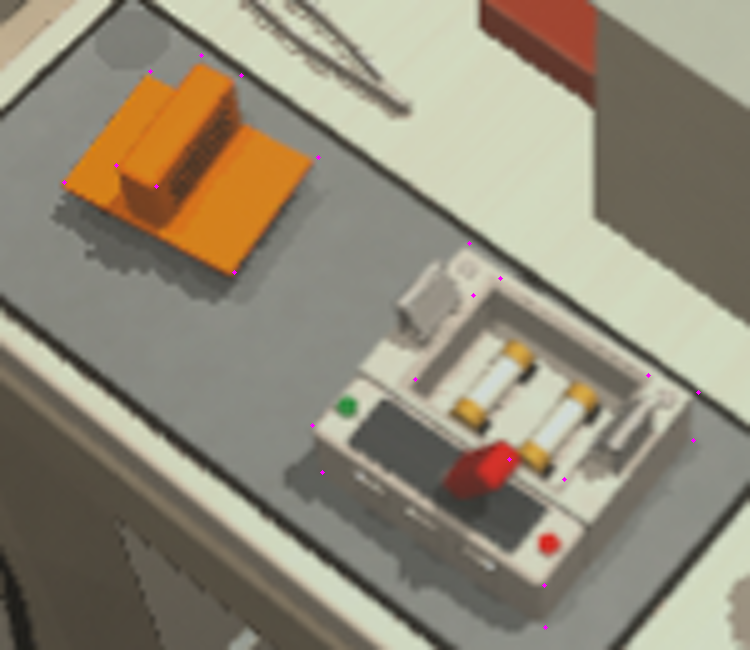

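View pics/top3.png

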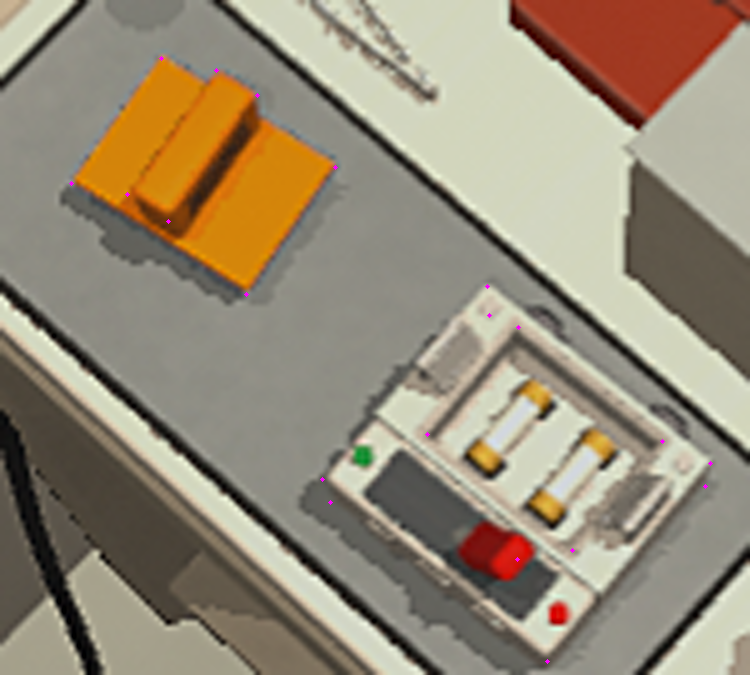

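Run:
```python
from h import *
def tri(a,b):
    o1,d1=ray('side',[a]);o2,d2=ray('top',[b]);d1=d1[0];d2=d2[0]
    s=np.linalg.lstsq(np.c_[d1,-d2],o2-o1,rcond=None)[0]; A=o1+s[0]*d1;B=o2+s[1]*d2
    return ((A+B)/2).round(3),np.linalg.norm(A-B).round(4)
print('block top',tri((318.5,200),(325.5,195)),'bot',tri((319,243),(325,219)))
print(onz('side',[(319,243)],0),onz('top',[(325,219)],0))
print('scope base',onz('side',[(437,400)],0),onz('top',[(430,385)],0))
print('red base corner',tri((370,165),(375,185)), 'white block corner',)
print('eyepiece',tri((600,285),(595,345)))
print('red top near', tri((376,53),(387,121)))
```

```text
block top (array([ 0.505, -0.096,  0.173]), np.float64(0.0015)) bot (array([ 0.505, -0.098,  0.049]), np.float64(0.0026))
[[ 0.53290083 -0.09981413  0.        ]] [[ 0.51848306 -0.10123989  0.        ]]
scope base [[ 0.24189963 -0.2502175   0.        ]] [[ 0.23725931 -0.2537772   0.        ]]
red base corner (array([ 0.482, -0.156,  0.276]), np.float64(0.0036)) white block corner
eyepiece (array([ 0.271, -0.382,  0.313]), np.float64(0.0114))
red top near (array([ 0.488, -0.149,  0.451]), np.float64(0.002))
```

```bash
python3 - <<'E'
from h import *
for c in P:
    C=-P[c]['R'].T@P[c]['t']; print(c,C.round(3), proj(c,[[C[0],C[1],0]]))
def tri(n,a,b):
    o1,d1=ray('side',[a]);o2,d2=ray('top',[b]);d1=d1[0];d2=d2[0]
    s=np.linalg.lstsq(np.c_[d1,-d2],o2-o1,rcond=None)[0]; A=o1+s[0]*d1;B=o2+s[1]*d2
    print(n,((A+B)/2).round(3),np.linalg.norm(A-B).round(4))
tri('bottle cap',(368,303),(370,288))
tri('red cap',(398,351),(392,354))
tri('cover top',(222,219),(232,178))
tri('mat corner',(225.8,197),(228.4,151.9))
tri('red wide plate corner l',(274,113),(280,104))
tri('red top left',(276,15),(287,42))
tri('lens disk',(565,245),(533,380))
tri('black knob',(136,15),(134,22))
tri('block2 corner',(378,160),(383,178))
E
python3 - <<'E'
import cv2
for c,b in (('side',(260,0,480,330)),('top',(270,0,490,330))):
    im=cv2.imread(f'pics/{c}0.png'); cv2.imwrite(f'pics/{c}4.png',cv2.resize(im[b[1]:b[3],b[0]:b[2]],None,fx=1.8,fy=1.8,interpolation=cv2.INTER_CUBIC))
E
```

```text
side [ 0.065 -0.047  0.818] [[315.36952659 539.48389249]]
top [ 0.236 -0.06   1.006] [[308.36394699 392.24066808]]
bottle cap [ 0.39  -0.162  0.052] 0.0025
red cap [ 0.282 -0.178  0.136] 0.0006
cover top [0.596 0.06  0.006] 0.0143
mat corner [0.646 0.059 0.   ] 0.0015
red wide plate corner l [ 0.612 -0.041  0.245] 0.0024
red top left [ 0.596 -0.054  0.423] 0.0002
lens disk [ 0.235 -0.247  0.486] 0.0006
black knob [0.639 0.114 0.41 ] 0.0016
block2 corner [ 0.491 -0.167  0.272] 0.0046
```

View pics/side4.png

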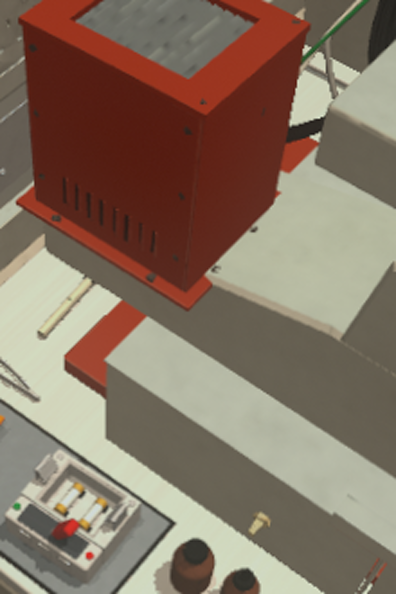

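View pics/top4.png

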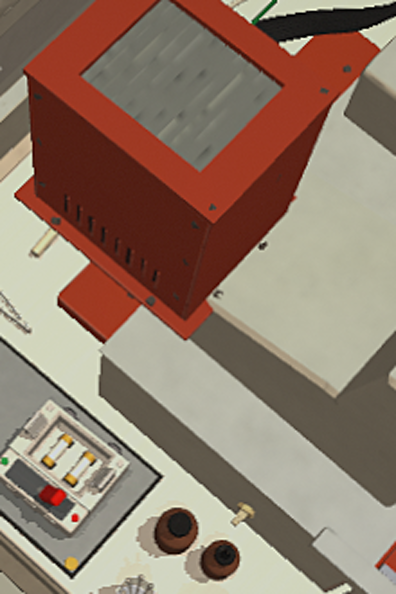

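```bash
cat > go.py <<'E'
from h import *
HQ=np.array([.4441,-.0611,-.733]); CQ=np.array([.5516,.0377,-.6238])
def to(p,yawdeg=None):
    """tool-axes shift (mm) from present measured pose, and world-vertical-tool rotvec (deg)"""
    o=status.get_obs(); R=Rn.from_rotvec(o['tcp_rot']); y=R.as_matrix()[:,1]
    print('pos',o['position'].round(4),'yhead',np.degrees(np.arctan2(y[1],y[0])).round(2),'z',R.as_matrix()[:,2].round(3))
    if yawdeg is not None:
        a=np.radians(yawdeg); yy=np.array([np.cos(a),np.sin(a),0]); 
        Rt=Rn.from_matrix(np.c_[np.cross(yy,[0,0,-1]),yy,[0,0,-1]])
        print('turn deg',np.degrees((R.inv()*Rt).as_rotvec()).round(2)); R2=Rt
    else: R2=R
    d=np.array(p)-o['position']
    print('shift in old axes',(R.inv().apply(d)*1000).round(1),'in turned axes',(R2.inv().apply(d)*1000).round(1), 'q',o['joint_positions'].round(2),'F',o['ft_force'].round(1),'t',o['t'],'open',round(o['opening'],4))
def hl(x,y,z,q=HQ):
    c,s=np.cos(q[2]),np.sin(q[2]); return [q[0]+c*x-s*y,q[1]+s*x+c*y,z]
E
python3 - <<'E'
from go import *
p=hl(-.026,-.048,.2); print(p); to(p,48)
E
```

```text
[np.float64(0.3926606650884552), np.float64(-0.07937552526900193), 0.2]
pos [0.2706 0.5634 0.2313] yhead 64.34 z [ 0.  0. -1.]
turn deg [ 0.    0.   16.34]
shift in old axes [-388.3 -526.5   31.3] in turned axes [-520.8 -396.    31.3] q [-1.19  0.52 -0.04  1.6   0.02  1.02 -0.11] F [ 0.1 -0.3 -0.1] t 1.0 open 0.0855
```

```bash
python3 -m creep '[[[0,0,5.4,0,0,0,0],[0,0,5.4,0,0,0,0],[0,0,5.5,0,0,0,0],[0,0,0,-26,-20,0,0],[0,0,0,-26,-20,0,0],[0,0,0,-26,-20,0,0],[0,0,0,-26,-20,0,0],[0,0,0,-26,-20,0,0],[0,0,0,-26,-20,0,0],[0,0,0,-26,-20,0,0]]]'
python3 - <<'E'
from go import *
to(hl(-.026,-.048,.2),48)
E
```

```text
t: 1.83
position: [0.3124, 0.3361, 0.2314]
tcp_rot: [1.125, 2.933, 0.001]
ft_force: [0.8, 0.8, 0.2]
opening: 0.0004
pos [0.3124 0.3361 0.2314] yhead 48.05 z [ 0.  0. -1.]
turn deg [ 0.02 -0.    0.05]
shift in old axes [-337.4 -255.3   31.3] in turned axes [-337.6 -255.    31.4] q [-1.01  0.26  0.07  2.02 -0.02  0.86 -0.09] F [0.8 0.8 0.2] t 1.8333 open 0.0004
```

```bash
python3 -m creep '[[[0,0,0,-26,-20,0,0],[0,0,0,-26,-20,0,0],[0,0,0,-26,-20,0,0],[0,0,0,-26,-20,0,0],[0,0,0,-26,-20,0,0],[0,0,0,-26,-20,0,0],[0,0,0,-26,-20,0,0],[0,0,0,-26,-20,0,0],[0,0,0,-26,-20,0,0],[0,0,0,-26,-20,0,0]]]'
python3 - <<'E'
from go import *
to(hl(-.026,-.048,.15),48)
for c in P: cv2.imwrite(f'pics/{c}5.png',viewer.capture(c)[:,:,::-1])
E
```

```text
t: 2.67
position: [0.372, 0.0135, 0.2316]
tcp_rot: [1.124, 2.933, 0.001]
ft_force: [2.0, 0.7, -0.0]
opening: 0.0001
pos [0.372  0.0135 0.2316] yhead 48.05 z [ 0.001  0.    -1.   ]
turn deg [0.05 0.02 0.05]
shift in old axes [-77.4 -55.3  81.6] in turned axes [-77.4 -55.2  81.6] q [-0.49  0.11  0.33  2.22 -0.05  0.81  0.7 ] F [ 2.   0.7 -0. ] t 2.6667 open 0.0001
```

View pics/side5.png

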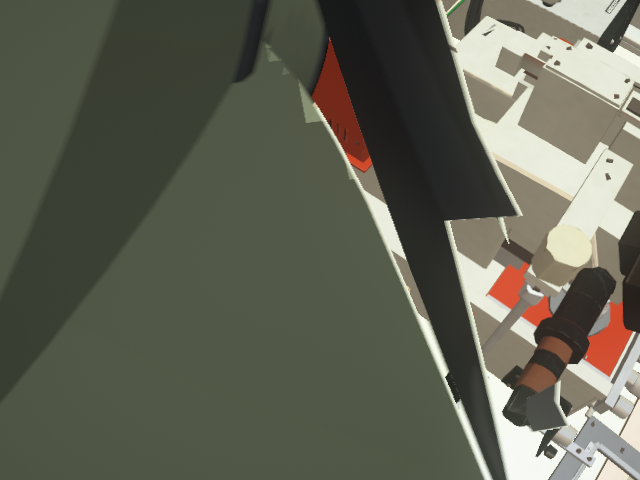

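View pics/top5.png

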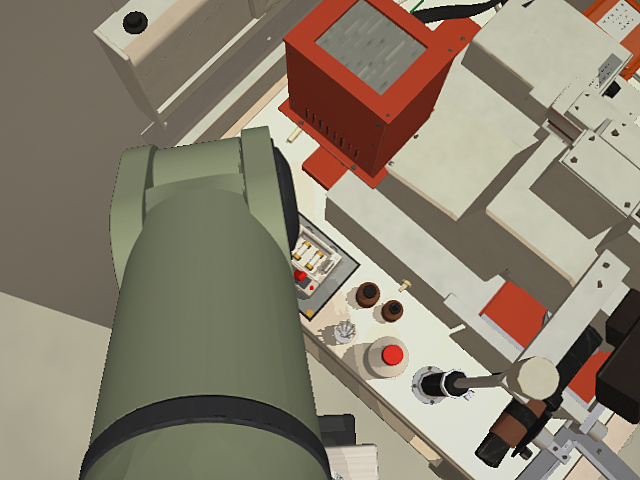

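```bash
python3 -m creep '[[[0,0,0,-25.8,-18.4,10,0],[0,0,0,-25.8,-18.4,10,0],[0,0,0,-25.8,-18.4,10,0],[0,0,0,0,0,0,0]]]'
python3 - <<'E'
from go import *
to(hl(-.026,-.048,.06),48)
E
```

```text
t: 3.1
position: [0.3928, -0.0821, 0.2003]
tcp_rot: [1.131, 2.931, -0.003]
ft_force: [-0.3, -0.0, -0.2]
opening: -0.0001
pos [ 0.3928 -0.0821  0.2003] yhead 47.79 z [-0.001 -0.002 -1.   ]
turn deg [-0.09  0.04 -0.21]
shift in old axes [  2.    2.1 140.3] in turned axes [  1.9   1.9 140.3] q [-0.28  0.23  0.4   2.2  -0.13  0.74  1.04] F [-0.3 -0.  -0.2] t 3.1 open -0.0001
```

```bash
python3 -m creep '[[[0,0,0,0,1,25,0],[0,0,0,0,1,25,0],[0,0,0,0,0,25,0],[0,0,0,0,0,10,0],[0,0,0,0,0,0,0]]]'
python3 - <<'E'
from go import *
to(hl(-.026,-.048,.06),48)
for c in P: cv2.imwrite(f'pics/{c}6.png',viewer.capture(c)[:,:,::-1])
E
```

```text
t: 3.52
position: [0.393, -0.076, 0.1146]
tcp_rot: [-1.124, -2.93, 0.002]
ft_force: [-0.5, 0.4, -1.2]
opening: -0.0002
pos [ 0.393  -0.076   0.1146] yhead 48.05 z [-0.003 -0.    -1.   ]
turn deg [-0.13 -0.14  0.05]
shift in old axes [-2.2 -2.6 54.6] in turned axes [-2.1 -2.7 54.6] q [-0.21  0.4   0.31  2.28 -0.25  0.5   1.14] F [-0.5  0.4 -1.2] t 3.5167 open -0.0002
```

View pics/side6.png

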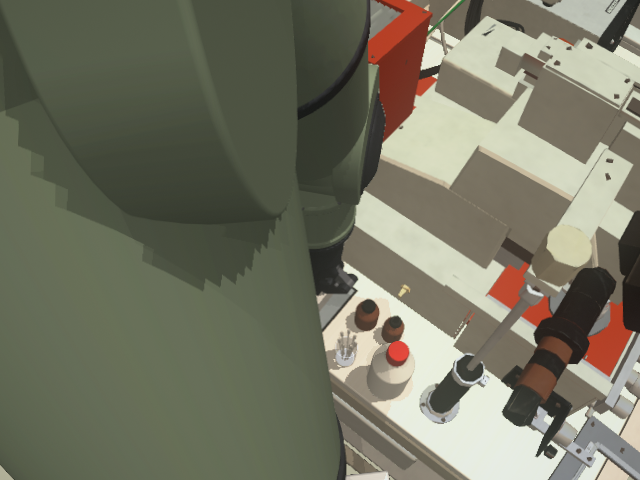

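View pics/top6.png

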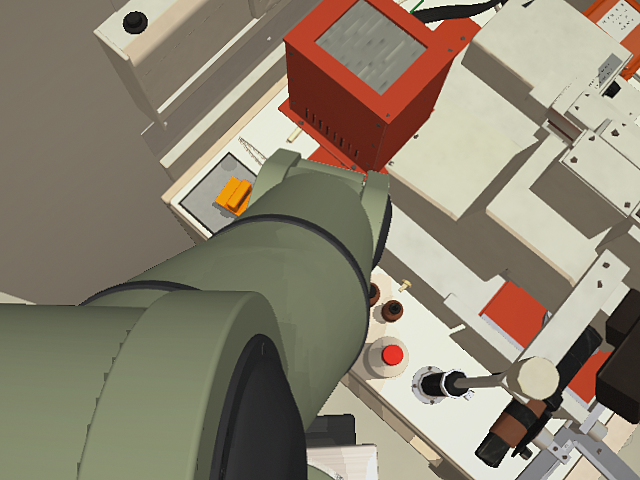

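```bash
python3 -m creep '[[[0,0,0,-1,-1,15,0],[0,0,0,-1,-1,15,0],[0,0,0,0,-1,12,0],[0,0,0,0,0,12,0],[0,0,0,0,0,0,0],[0,0,0,0,0,0,0]]]'
python3 - <<'E'
from go import *
to(hl(-.026,-.048,.06),48)
E
```

```text
t: 4.12
position: [0.3938, -0.0798, 0.063]
tcp_rot: [1.125, 2.933, 0.0]
ft_force: [-0.1, 0.0, 0.6]
opening: 0.0
pos [ 0.3938 -0.0798  0.063 ] yhead 48.03 z [ 0.001  0.    -1.   ]
turn deg [0.02 0.02 0.03]
shift in old axes [ 1.2 -0.4  3. ] in turned axes [ 1.2 -0.4  3. ] q [-0.12  0.51  0.23  2.3  -0.32  0.35  1.22] F [-0.1  0.   0.6] t 4.1167 open 0.0
```

```bash
python3 -m creep '[[[0,0,0,0,5,1,0],[0,0,0,0,5,0,0],[0,0,0,0,5,0,0],[0,0,0,0,4,0,0]]]'; python3 -m creep '[[[0,0,0,0,4,0,0],[0,0,0,0,4,0,0]]]';python3 -m creep '[[[0,0,0,0,4,0,0],[0,0,0,0,4,0,0]]]'; python3 -m creep '[[[0,0,0,0,4,0,0],[0,0,0,0,0,0,0]]]'
```

```text
t: 4.45
position: [0.4069, -0.0651, 0.0618]
tcp_rot: [1.124, 2.933, 0.001]
ft_force: [-0.6, -0.8, 1.3]
opening: -0.0001
t: 4.62
position: [0.412, -0.0593, 0.0615]
tcp_rot: [1.124, 2.933, 0.0]
ft_force: [-0.2, -0.9, 0.4]
opening: 0.0001
t: 4.78
position: [0.4172, -0.0535, 0.0613]
tcp_rot: [1.124, 2.933, 0.0]
ft_force: [0.1, -1.1, 0.8]
opening: -0.0002
t: 4.95
position: [0.4201, -0.0502, 0.0613]
tcp_rot: [1.124, 2.934, 0.0]
ft_force: [0.4, 0.1, 0.3]
opening: -0.0001
```

```bash
python3 -m creep '[[[0,0,0,0,2,0,0],[0,0,0,0,0,0,0]]]'; python3 -m creep '[[[0,0,0,0,2,0,0],[0,0,0,0,0,0,0]]]';python3 -m creep '[[[0,0,0,0,2,0,0],[0,0,0,0,0,0,0]]]'; python3 -m creep '[[[0,0,0,0,2,0,0],[0,0,0,0,0,0,0]]]'
```

```text
t: 5.12
position: [0.421, -0.0492, 0.0613]
tcp_rot: [-1.125, -2.933, 0.0]
ft_force: [0.2, 0.6, 0.4]
opening: 0.0003
t: 5.28
position: [0.4224, -0.0478, 0.0613]
tcp_rot: [1.125, 2.933, 0.0]
ft_force: [0.4, -0.9, -0.1]
opening: -0.0004
t: 5.45
position: [0.4238, -0.0462, 0.0613]
tcp_rot: [1.125, 2.933, 0.0]
ft_force: [-0.4, 0.5, -0.8]
opening: -0.0001
t: 5.62
position: [0.4251, -0.0447, 0.0613]
tcp_rot: [1.125, 2.933, 0.0]
ft_force: [-1.0, -0.9, 1.4]
opening: -0.0001
```

```bash
python3 -m creep '[[[0,0,0,0,-2,-15,85],[0,0,0,0,0,-25,85],[0,0,0,0,0,-25,85],[0,0,0,0,0,-25,85],[0,0,-3,0,0,-25,85],[0,0,-3.3,0,0,-10,85],[0,0,0,0,0,0,85]]]'
python3 - <<'E'
from go import *
to([CQ[0],CQ[1],.18],54.3)
im=viewer.capture('top');cv2.imwrite('pics/top7.png',im[:,:,::-1])
E
```

```text
t: 6.2
position: [0.4246, -0.0463, 0.1884]
tcp_rot: [0.956, 2.989, 0.003]
ft_force: [-1.0, -0.1, -1.1]
opening: 0.0834
pos [ 0.4246 -0.0463  0.1884] yhead 54.54 z [ 0.004  0.001 -1.   ]
turn deg [0.16 0.16 0.24]
shift in old axes [-54.7 142.1   8.9] in turned axes [-54.1 142.3   8.4] q [-0.35  0.29  0.38  2.16 -0.16  0.72  1.1 ] F [-1.  -0.1 -1.1] t 6.2 open 0.0834
```

View pics/top7.png

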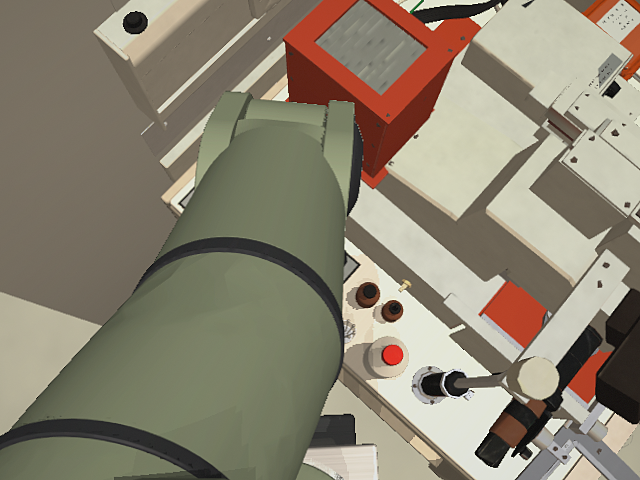

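Run:
```python
from h import *
def tri(n,a,b):
    o1,d1=ray('side',[a]);o2,d2=ray('top',[b]);d1=d1[0];d2=d2[0]
    s=np.linalg.lstsq(np.c_[d1,-d2],o2-o1,rcond=None)[0]; A=o1+s[0]*d1;B=o2+s[1]*d2
    print(n,((A+B)/2).round(3),np.linalg.norm(A-B).round(4))
tri('col top',(103,26),(96,31))
tri('col bot',(158,138),(160,124))
tri('col top right', (272,14),(258,30))
tri('plate corner',(143,162),(143,132))
```

```text
col top [0.636 0.159 0.402] 0.0001
col bot [0.599 0.126 0.227] 0.0028
col top right [ 0.617 -0.037  0.412] 0.027
plate corner [0.626 0.172 0.145] 0.0036
```

```bash
python3 -m creep '[[[0,0,0.2,-10.8,28.4,0,85],[0,0,0,-10.8,28.4,0,85],[0,0,0,-10.8,28.4,0,85],[0,0,0,-10.8,28.4,0,85],[0,0,0,-10.8,28.4,0,85],[0,0,0,0,0,0,85],[0,0,0,0,0,0,85]]]'
python3 - <<'E'
from go import *
to([CQ[0],CQ[1],.18],54.3)
for c in P: cv2.imwrite(f'pics/{c}8.png',viewer.capture(c)[:,:,::-1])
E
```

```text
t: 6.83
position: [0.5505, 0.0378, 0.1844]
tcp_rot: [-0.967, -2.987, 0.002]
ft_force: [-0.3, -0.4, -0.9]
opening: 0.0849
pos [0.5505 0.0378 0.1844] yhead 54.13 z [-0.002 -0.001 -1.   ]
turn deg [-0.11 -0.08 -0.17]
shift in old axes [-1.   0.6  4.4] in turned axes [-1.   0.6  4.4] q [-0.43  0.49  0.35  1.85 -0.22  0.84  0.97] F [-0.3 -0.4 -0.9] t 6.8333 open 0.0849
```

View pics/top8.png

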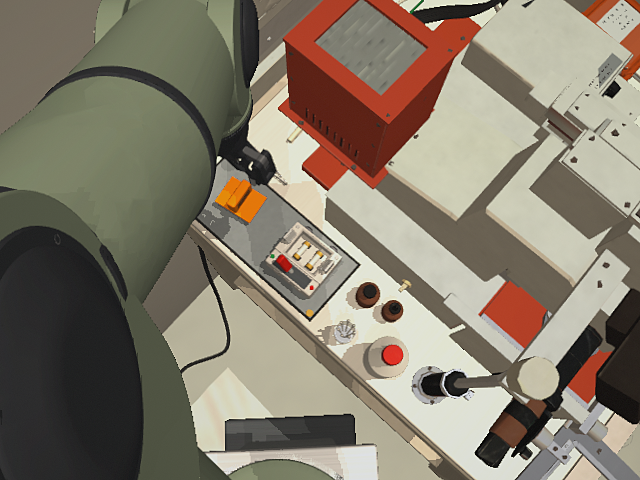

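View pics/side8.png

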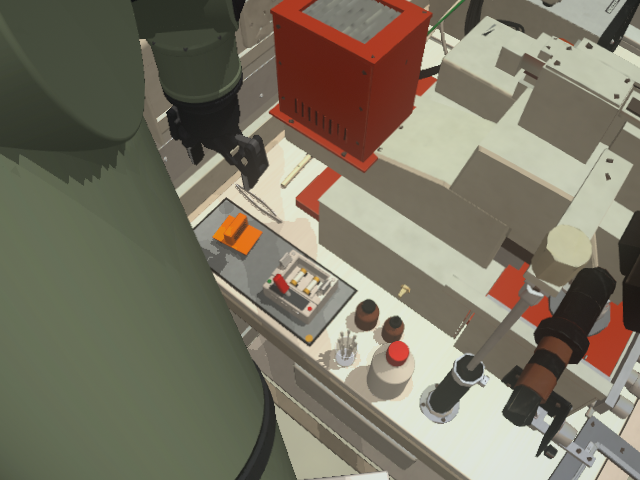

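```bash
python3 -m creep '[[[0,0,0,-1,0.6,20,50],[0,0,0,0,0,20,50],[0,0,0,0,0,20,50],[0,0,0,0,0,15,50],[0,0,0,0,0,5,50],[0,0,0,0,0,0,50],[0,0,0,0,0,0,50]]]'
python3 - <<'E'
from go import *
to([CQ[0],CQ[1],.028],54.3)
for c in P:
    im=viewer.capture(c); crop(c,im,170,130,370,330,4,c+'9')
E
```

```text
t: 7.52
position: [0.5515, 0.0366, 0.1068]
tcp_rot: [0.969, 2.989, -0.0]
ft_force: [-0.3, 0.5, -0.3]
opening: 0.0502
pos [0.5515 0.0366 0.1068] yhead 54.08 z [ 0. -0. -1.]
turn deg [-0.    0.   -0.22]
shift in old axes [ 0.6  1.  78.8] in turned axes [ 0.5  1.  78.8] q [-0.39  0.6   0.3   1.91 -0.27  0.67  1.02] F [-0.3  0.5 -0.3] t 7.5167 open 0.0502
```

View pics/top9.png

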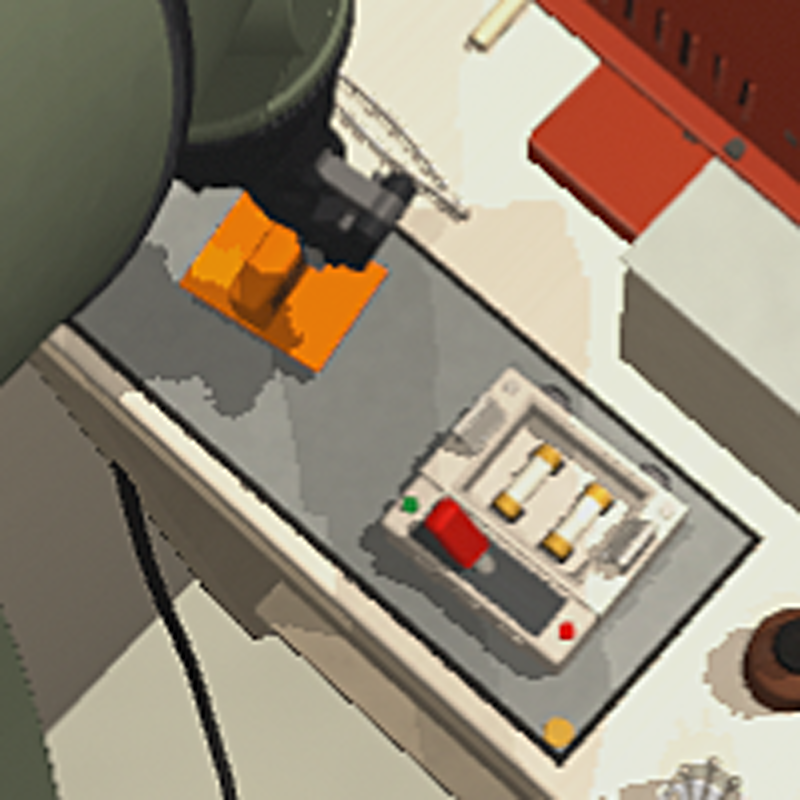

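View pics/side9.png

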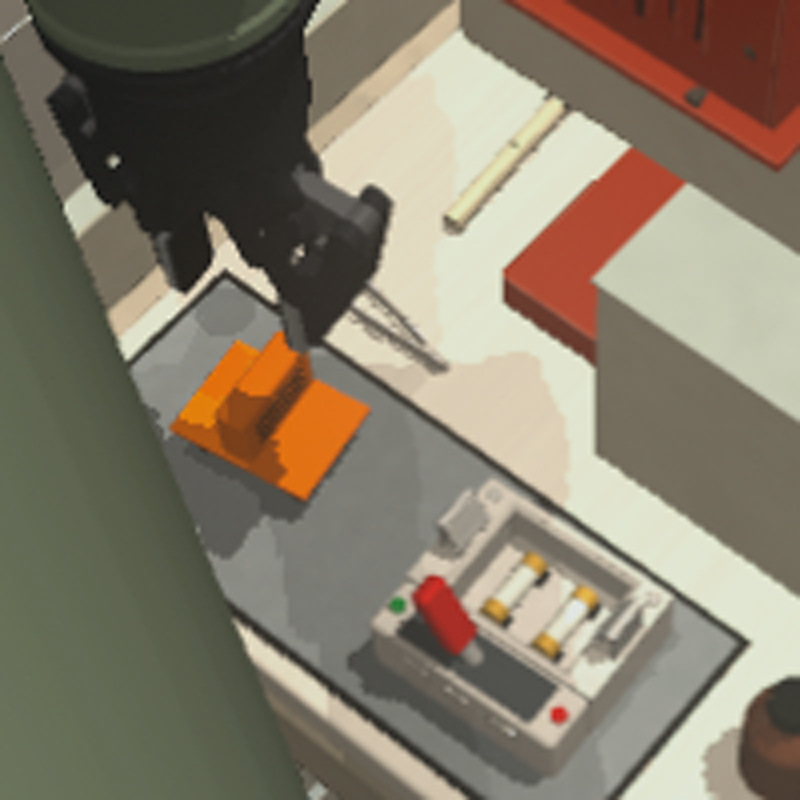

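```bash
python3 -m creep '[[[0,0,-0.2,0.5,1,20,50],[0,0,0,0,0,20,50],[0,0,0,0,0,15,50],[0,0,0,0,0,10,50],[0,0,0,0,0,5,50],[0,0,0,0,0,3,50],[0,0,0,0,0,0,50],[0,0,0,0,0,0,50]]]'
python3 - <<'E'
from go import *
to([CQ[0],CQ[1],.028],54.3)
for c in P:
    im=viewer.capture(c); crop(c,im,170,130,370,330,4,c+'10')
E
```

```text
t: 8.28
position: [0.5522, 0.0381, 0.034]
tcp_rot: [0.962, 2.99, 0.001]
ft_force: [-0.7, 0.1, -1.0]
opening: 0.05
pos [0.5522 0.0381 0.034 ] yhead 54.34 z [ 0.001  0.    -1.   ]
turn deg [0.03 0.04 0.04]
shift in old axes [ 0.2 -0.7  6. ] in turned axes [ 0.2 -0.7  6. ] q [-0.34  0.72  0.24  1.93 -0.31  0.53  1.06] F [-0.7  0.1 -1. ] t 8.2833 open 0.05
```

View pics/side10.png

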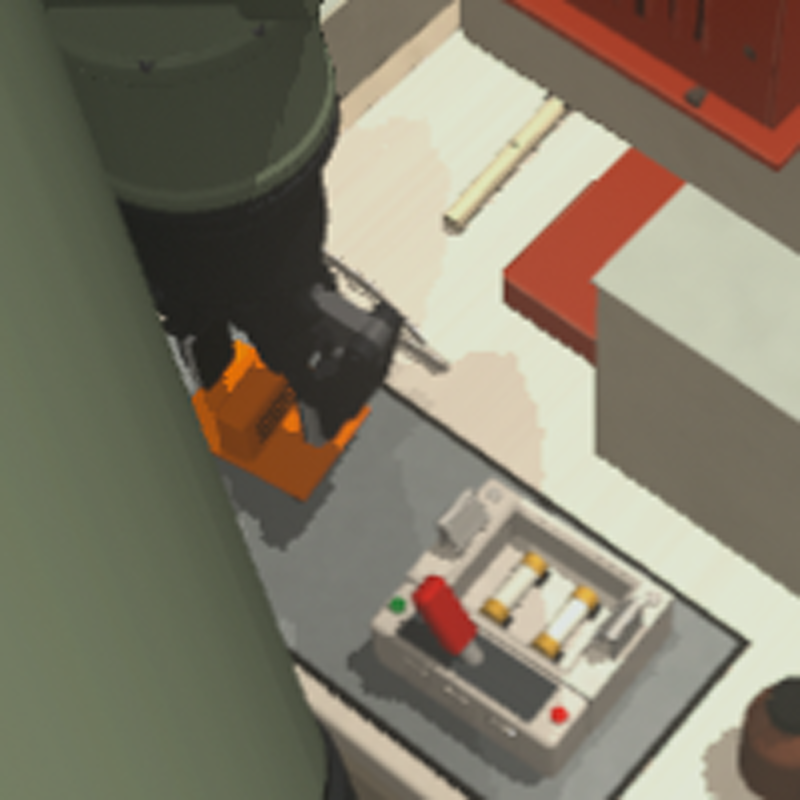

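View pics/top10.png

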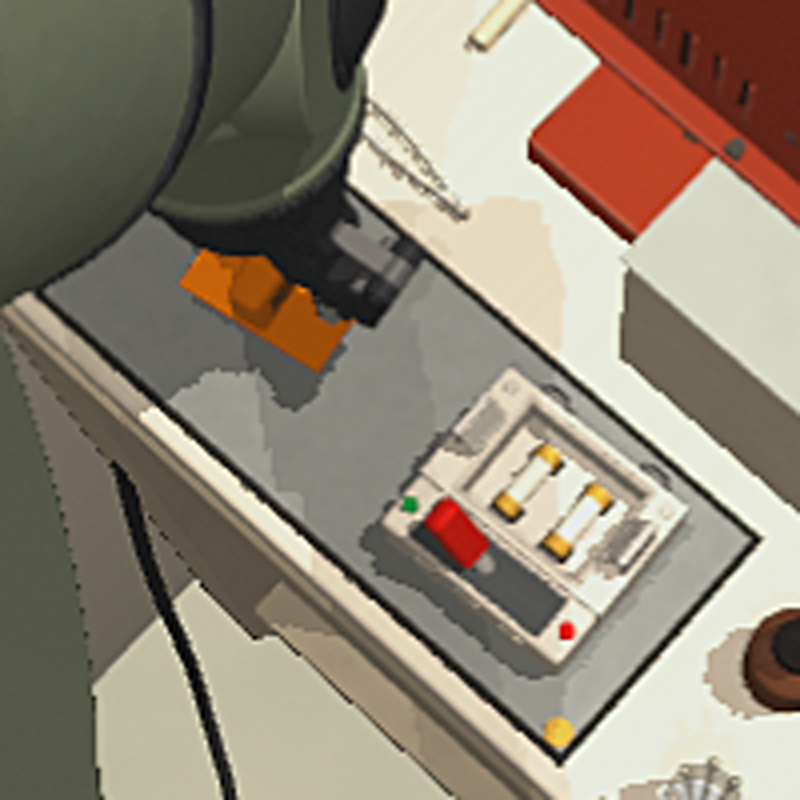

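```bash
python3 -m creep '[[[0,0,0,0,-0.7,3,50],[0,0,0,0,0,2,50],[0,0,0,0,0,0,50],[0,0,0,0,0,0,30],[0,0,0,0,0,0,10],[0,0,0,0,0,0,0],[0,0,0,0,0,0,0],[0,0,0,0,0,0,0],[0,0,0,0,0,0,0],[0,0,0,0,0,0,0]]]'
python3 - <<'E'
from go import *
to([CQ[0],CQ[1],.028],54.3)
E
```

```text
t: 9.22
position: [0.5515, 0.0376, 0.0284]
tcp_rot: [0.962, 2.991, 0.0]
ft_force: [0.1, 0.1, 3.5]
opening: 0.0148
pos [0.5515 0.0376 0.0284] yhead 54.34 z [ 0.  0. -1.]
turn deg [0.01 0.01 0.04]
shift in old axes [-0.   0.1  0.4] in turned axes [-0.   0.1  0.4] q [-0.34  0.73  0.23  1.93 -0.32  0.52  1.06] F [0.1 0.1 3.5] t 9.2167 open 0.0148
```

```bash
python3 -m creep '[[[0,0,0,0,0,-10,0],[0,0,0,0,0,-25,0],[0,0,0,0,0,-30,0],[0,0,0,0,0,-30,0],[0,0,0,0,0,-25,0],[0,0,0,0,0,0,0],[0,0,0,0,0,0,0],[0,0,0,0,0,0,0]]]'
python3 - <<'E'
from go import *
to(hl(.014,0,.15),48)
for c in P:
    im=viewer.capture(c); crop(c,im,150,110,350,310,4,c+'11')
E
```

```text
t: 9.88
position: [0.551, 0.0377, 0.1482]
tcp_rot: [-0.961, -2.99, 0.0]
ft_force: [-0.6, 0.2, -0.6]
opening: 0.0148
pos [0.551  0.0377 0.1482] yhead 54.35 z [-0.  0. -1.]
turn deg [-0.01 -0.02  6.35]
shift in old axes [  15.4 -144.1   -1.8] in turned axes [  -0.7 -145.    -1.8] q [-0.41  0.54  0.33  1.88 -0.24  0.76  1.  ] F [-0.6  0.2 -0.6] t 9.8833 open 0.0148
```

View pics/side11.png

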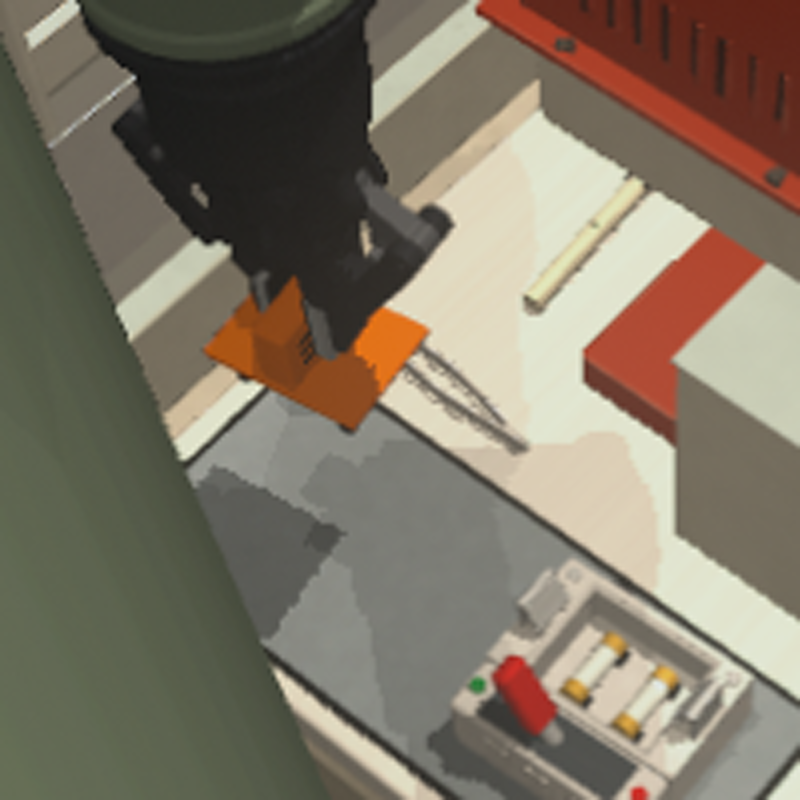

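View pics/top11.png

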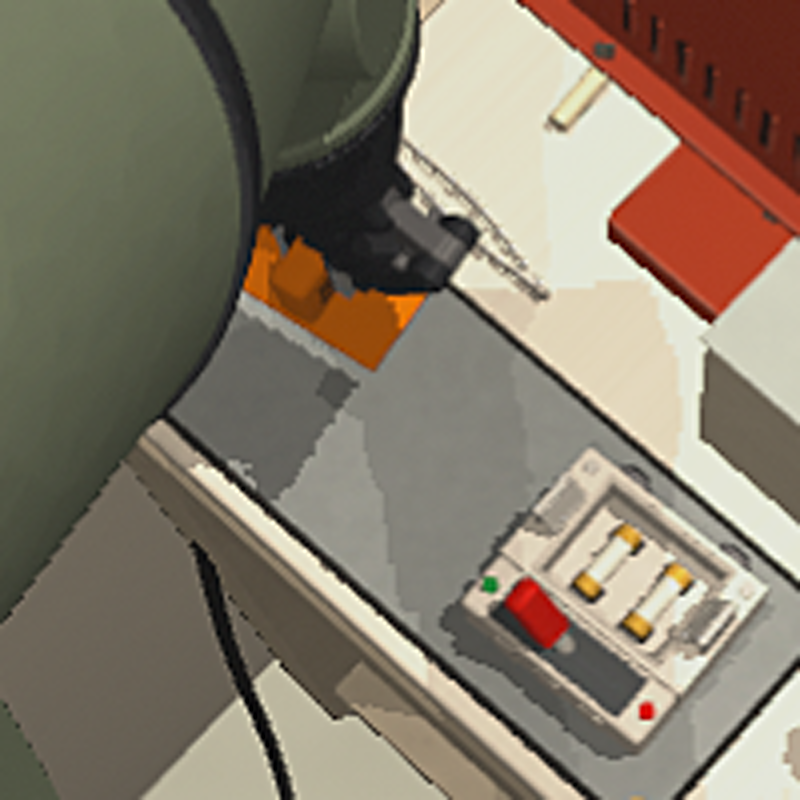

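Run:
```python
from fit import *
zt=.1482-.0284+.024
ps=uv([(430,328),(356,430),(205,350)],(150,110),4)
L=np.array([[.026,-.035,zt],[-.026,-.035,zt],[-.026,.035,zt]])
q,r=fit([('side',ps,L)],[.55,.038,-.62]); print(q,np.degrees(q[2]),r.round(1))
pt=uv([(428,292),(376,372)],(150,110),4)
q2,r=fit([('top',pt,L[:2])],[.55,.038,-.62]); print(q2,np.degrees(q2[2]),r.round(1))
# house refit at current crops
for c,pts in (('side',None),):pass
```

```text
[ 0.54839099  0.03629865 -0.62534243] -35.82948170783046 [ 0.6  0.1 -0.2 -0.4 -0.4  0.2]
[ 0.54081976  0.04288952 -0.41938641] -24.02907117945608 [ 0.4 -8.1 -0.4  3.6]
```

Run:
```python
from fit import *
zt=.1482-.0284+.024
q=[.551,.0377,np.radians(-35.65)]
X=tf(q,[[-.026,-.035,zt]])
R=np.array([[np.cos(q[2]),np.sin(q[2])],[-np.sin(q[2]),np.cos(q[2])]])
for c,p in (('side',(356,430)),('top',(376,372))):
    m=onz(c,uv([p],(150,110),4),zt); d=(m-X)[0,:2]*1000; print(c,d.round(1),'cover axes',(R@d).round(1))
```

```text
side [-3.3 -1.5] cover axes [-1.8 -3.2]
top [-1.2 -3.6] cover axes [ 1.1 -3.6]
```

```bash
python3 -m creep '[[[0,0,0,0,0,20,0],[0,0,0,0,0,30,0],[0,0,0,0,0,30,0],[0,0,0,0,0,20,0],[0,0,0,0,0,6,0],[0,0,0,0,0,0,0],[0,0,0,0,0,0,0],[0,0,0,0,0,0,0]]]'
python3 - <<'E'
from go import *
to(hl(.014,0,.15),48)
for c in P:
    im=viewer.capture(c); cv2.imwrite(f'pics/{c}12f.png',im[:,:,::-1]); crop(c,im,*((180,185,280,285) if c=='side' else (180,155,280,255)),7,c+'12')
E
```

```text
t: 10.65
position: [0.552, 0.0375, 0.0434]
tcp_rot: [0.962, 2.989, 0.001]
ft_force: [0.1, -0.6, -0.7]
opening: 0.0152
pos [0.552  0.0375 0.0434] yhead 54.33 z [ 0.001  0.    -1.   ]
turn deg [0.05 0.06 6.33]
shift in old axes [  16.1 -144.5 -106.7] in turned axes [   0.2 -145.5 -106.6] q [-0.35  0.7   0.25  1.93 -0.31  0.54  1.06] F [ 0.1 -0.6 -0.7] t 10.65 open 0.0152
```

View pics/side12.png

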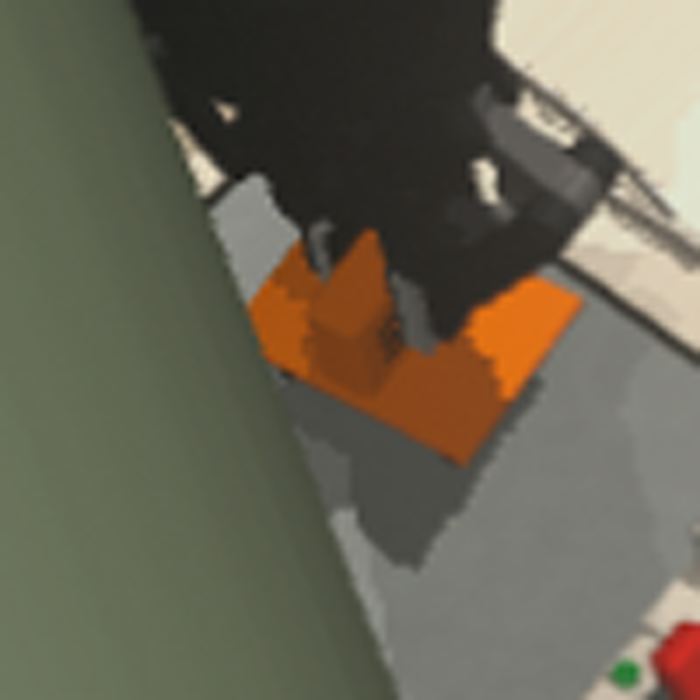

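View pics/top12.png

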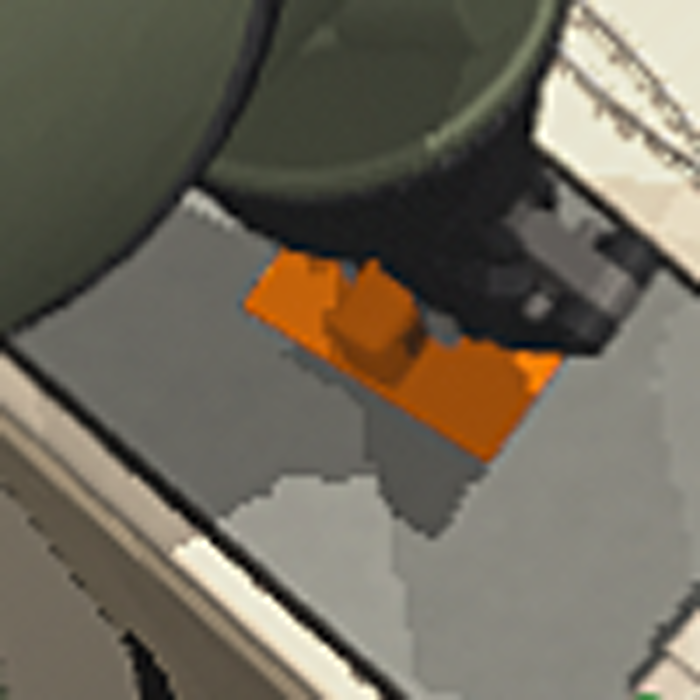

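Run:
```python
from fit import *
zt=.0434-.0284+.024
q=[.552,.0375,np.radians(-35.67)]
R=np.array([[np.cos(q[2]),np.sin(q[2])],[-np.sin(q[2]),np.cos(q[2])]])
a=np.radians(-42);Rh=np.array([[np.cos(a),np.sin(a)],[-np.sin(a),np.cos(a)]])
for c,p,o,L in (('side',(466,466),(180,185),(-.026,-.035)),('side',(583,298),(180,185),(.026,-.035)),('top',(489,462),(180,155),(-.026,-.035)),('top',(245,305),(180,155),(-.026,.035))):
    X=tf(q,[[*L,zt]]); m=onz(c,uv([p],o,7),zt); d=(m-X)[0,:2]*1000; print(c,d.round(1),'cover axes',(R@d).round(1),'house axes',(Rh@d).round(1))
```

```text
side [-3.4 -0.9] cover axes [-2.2 -2.7] house axes [-1.9 -3. ]
side [-2.2 -0.4] cover axes [-1.6 -1.5] house axes [-1.4 -1.7]
top [ 0.2 -2.3] cover axes [ 1.5 -1.7] house axes [ 1.7 -1.6]
top [-0.  -3.3] cover axes [ 1.9 -2.7] house axes [ 2.2 -2.5]
```

```bash
sed -i 's/^def to/BT=[.4555,-.0687]\ndef to/' go.py; python3 -m creep '[[[0,0,0,0,0,-15,0],[0,0,0,0,0,-30,0],[0,0,0,0,0,-30,0],[0,0,3.3,0,0,-25,0],[0,0,3,0,0,-5,0],[0,0,0,0,0,0,0],[0,0,0,0,0,0,0]]]'
python3 - <<'E'
from go import *
to([*BT,.145],48)
E
```

```text
t: 11.33
position: [0.5515, 0.0379, 0.1478]
tcp_rot: [1.121, 2.934, 0.001]
ft_force: [-0.6, 0.1, -1.8]
opening: 0.0152
pos [0.5515 0.0379 0.1478] yhead 48.16 z [ 0.001  0.    -1.   ]
turn deg [0.06 0.03 0.16]
shift in old axes [   0.4 -143.4    2.7] in turned axes [  -0.  -143.4    2.8] q [-0.44  0.54  0.36  1.88 -0.27  0.76  0.92] F [-0.6  0.1 -1.8] t 11.3333 open 0.0152
```

```bash
python3 -m creep '[[[0,0,0.2,0,-15,0,0],[0,0,0,0,-24,0,0],[0,0,0,0,-24,0,0],[0,0,0,0,-24,0,0],[0,0,0,0,-24,0,0],[0,0,0,0,-20,0,0],[0,0,0,0,-12.4,0,0],[0,0,0,0,0,0,0],[0,0,0,0,0,0,0],[0,0,0,0,0,0,0]]]'
python3 - <<'E'
from go import *
to([*BT,.085],48)
im=viewer.capture('top');cv2.imwrite('pics/top13.png',im[:,:,::-1])
E
```

```text
t: 12.17
position: [0.4558, -0.0681, 0.1471]
tcp_rot: [1.128, 2.932, 0.0]
ft_force: [0.6, 0.6, -0.6]
opening: 0.0152
pos [ 0.4558 -0.0681  0.1471] yhead 47.92 z [ 0.  0. -1.]
turn deg [ 0.01 -0.   -0.08]
shift in old axes [-0.2 -0.7 62.1] in turned axes [-0.2 -0.7 62.1] q [-0.27  0.42  0.37  2.11 -0.25  0.65  1.11] F [ 0.6  0.6 -0.6] t 12.1667 open 0.0152
```

View pics/top13.png

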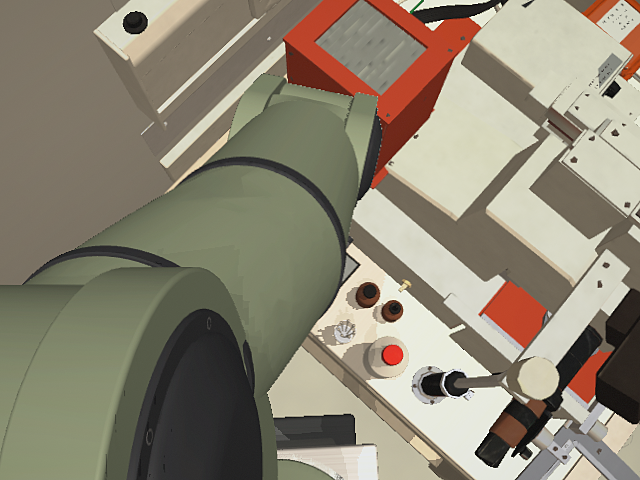

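```bash
python3 -m creep '[[[0,0,0,0,-0.4,20,0],[0,0,0,0,0,25,0],[0,0,0,0,0,20,0],[0,0,0,0,0,8,0],[0,0,0,0,0,4,0],[0,0,0,0,0,0,0],[0,0,0,0,0,0,0]]]'
python3 - <<'E'
from go import *
to([*BT,.0464],48); print(status.get_obs()['joint_torque'].round(1))
E
```

```text
t: 12.8
position: [0.4553, -0.069, 0.0709]
tcp_rot: [1.129, 2.931, 0.0]
ft_force: [-0.1, 0.4, -1.3]
opening: 0.0149
pos [ 0.4553 -0.069   0.0709] yhead 47.85 z [ 0.001 -0.    -1.   ]
turn deg [ 0.02  0.03 -0.15]
shift in old axes [ 0.1  0.3 24.5] in turned axes [ 0.1  0.3 24.5] q [-0.19  0.56  0.28  2.16 -0.34  0.46  1.19] F [-0.1  0.4 -1.3] t 12.8 open 0.0149
[  0.2 -72.7   7.8 -18.1  -0.1  -0.1   0. ]
```

Now slowly in, feeling the forces.

```bash
for i in 1; do python3 -m creep '[[[0,0,-0.15,0,0.3,3,0],[0,0,0,0,0,2,0],[0,0,0,0,0,0,0]]]'; python3 -m creep '[[[0,0,0,0,0,2,0],[0,0,0,0,0,0,0]]]'; python3 -m creep '[[[0,0,0,0,0,2,0],[0,0,0,0,0,0,0]]]'; done
python3 - <<'E'
from go import *
to([*BT,.0464],48)
E
```

```text
t: 13.05
position: [0.4553, -0.0687, 0.0655]
tcp_rot: [1.126, 2.933, 0.0]
ft_force: [0.0, -0.1, 0.3]
opening: 0.0151
t: 13.22
position: [0.4551, -0.0688, 0.0632]
tcp_rot: [1.126, 2.933, 0.0]
ft_force: [-0.9, -0.3, -0.4]
opening: 0.0152
t: 13.38
position: [0.455, -0.0688, 0.0611]
tcp_rot: [-1.126, -2.933, 0.0]
ft_force: [0.6, -0.0, -1.1]
opening: 0.0149
pos [ 0.455  -0.0688  0.0611] yhead 47.99 z [-0. -0. -1.]
turn deg [-0.01 -0.01 -0.01]
shift in old axes [-0.3  0.4 14.7] in turned axes [-0.3  0.4 14.7] q [-0.18  0.58  0.27  2.16 -0.35  0.44  1.2 ] F [ 0.6 -0.  -1.1] t 13.3833 open 0.0149
```

```bash
for i in 1; do python3 -m creep '[[[0,0,0,-0.3,0.3,1.5,0],[0,0,0,0,0,0,0]]]'; python3 -m creep '[[[0,0,0,0,0,1.5,0],[0,0,0,0,0,0,0]]]'; python3 -m creep '[[[0,0,0,0,0,1.5,0],[0,0,0,0,0,0,0]]]'; done
```

```text
t: 13.55
position: [0.4555, -0.0688, 0.0596]
tcp_rot: [-1.126, -2.933, 0.0]
ft_force: [-0.3, -0.2, -0.5]
opening: 0.0148
t: 13.72
position: [0.4557, -0.0689, 0.0583]
tcp_rot: [1.126, 2.932, 0.0]
ft_force: [-0.4, -0.0, 5.7]
opening: 0.0154
t: 13.88
position: [0.4559, -0.0689, 0.057]
tcp_rot: [1.126, 2.932, 0.0]
ft_force: [0.9, -0.4, 6.1]
opening: 0.0149
```

```bash
for i in 1; do python3 -m creep '[[[0,0,0,0,0,1.5,0],[0,0,0,0,0,0,0]]]'; python3 -m creep '[[[0,0,0,0,0,1.5,0],[0,0,0,0,0,0,0]]]'; python3 -m creep '[[[0,0,0,0,0,1.5,0],[0,0,0,0,0,0,0]]]';python3 -m creep '[[[0,0,0,0,0,1.5,0],[0,0,0,0,0,0,0]]]'; done
```

```text
t: 14.05
position: [0.456, -0.0689, 0.0556]
tcp_rot: [1.126, 2.932, 0.001]
ft_force: [0.1, -0.5, 9.3]
opening: 0.015
t: 14.22
position: [0.456, -0.0689, 0.0541]
tcp_rot: [1.126, 2.932, 0.001]
ft_force: [0.0, -0.8, 3.2]
opening: 0.0145
t: 14.38
position: [0.4558, -0.069, 0.0523]
tcp_rot: [1.126, 2.932, 0.0]
ft_force: [1.4, -1.1, -2.6]
opening: 0.0152
t: 14.55
position: [0.4557, -0.069, 0.0507]
tcp_rot: [1.126, 2.932, -0.0]
ft_force: [2.2, -1.0, -5.6]
opening: 0.0148
```

```bash
for i in 1; do python3 -m creep '[[[0,0,0,0,0,1.5,0],[0,0,0,0,0,0,0]]]'; python3 -m creep '[[[0,0,0,0,0,1.5,0],[0,0,0,0,0,0,0]]]'; python3 -m creep '[[[0,0,0,0,0,1.5,0],[0,0,0,0,0,0,0]]]';python3 -m creep '[[[0,0,0,0,0,1,0],[0,0,0,0,0,0,0]]]'; done
```

```text
t: 14.72
position: [0.4545, -0.0688, 0.0487]
tcp_rot: [-1.126, -2.931, 0.001]
ft_force: [-1.2, -1.2, -16.8]
opening: 0.0152
t: 14.88
position: [0.4555, -0.0687, 0.0476]
tcp_rot: [-1.126, -2.933, -0.0]
ft_force: [-0.9, -0.3, -0.3]
opening: 0.0153
t: 15.05
position: [0.4559, -0.0687, 0.0466]
tcp_rot: [1.126, 2.932, 0.001]
ft_force: [-0.8, 0.8, 4.1]
opening: 0.015
t: 15.22
position: [0.4559, -0.0687, 0.0465]
tcp_rot: [1.126, 2.932, 0.002]
ft_force: [-8.2, 2.2, 40.3]
opening: 0.0147
```

```bash
python3 -m creep '[[[0,0,0,0,0,0,0],[0,0,0,0,0,0,0],[0,0,0,0,0,0,0]]]'; python3 -m creep '[[[0,0,0,0,0,-0.2,0],[0,0,0,0,0,0,0],[0,0,0,0,0,0,0]]]'
```

```text
t: 15.47
position: [0.4559, -0.0687, 0.0465]
tcp_rot: [1.126, 2.932, 0.002]
ft_force: [-8.6, 2.0, 39.9]
opening: 0.0155
t: 15.72
position: [0.4559, -0.0687, 0.0465]
tcp_rot: [1.126, 2.932, 0.002]
ft_force: [-7.6, 1.6, 33.7]
opening: 0.0152
```

```bash
python3 -m creep '[[[0,0,0,0,0,-0.3,0],[0,0,0,0,0,0,0],[0,0,0,0,0,0,0],[0,0,0,0,0,0,0]]]'
python3 - <<'E'
from go import *
to([*BT,.0464],48)
for c in P:cv2.imwrite(f'pics/{c}14.png',viewer.capture(c)[:,:,::-1])
E
```

```text
t: 16.05
position: [0.4559, -0.0687, 0.0466]
tcp_rot: [1.126, 2.932, 0.001]
ft_force: [-5.3, 1.4, 23.4]
opening: 0.0152
pos [ 0.4559 -0.0687  0.0466] yhead 47.99 z [ 0.001  0.    -1.   ]
turn deg [ 0.06  0.03 -0.01]
shift in old axes [ 0.3 -0.3  0.2] in turned axes [ 0.3 -0.3  0.2] q [-0.16  0.61  0.25  2.16 -0.36  0.41  1.21] F [-5.3  1.4 23.4] t 16.05 open 0.0152
```

View pics/top14.png

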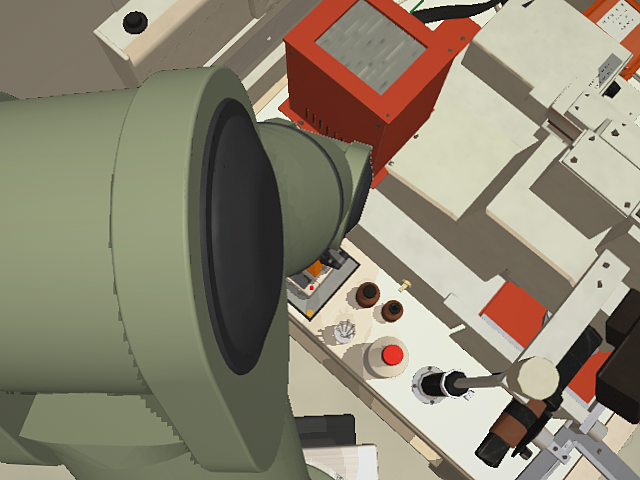

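View pics/side14.png

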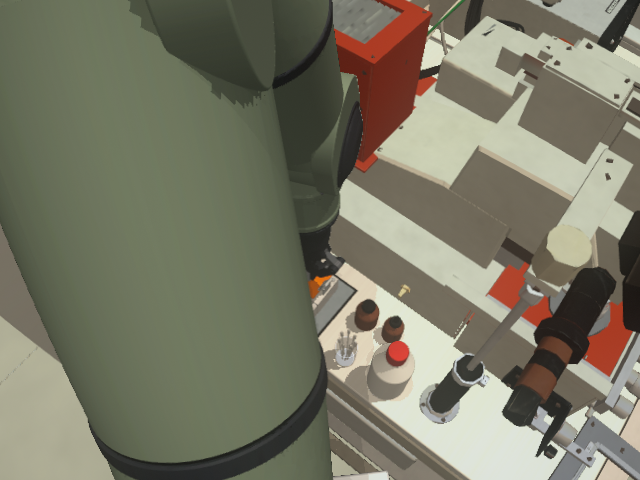

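Run:
```python
import cv2
im=cv2.imread('pics/top14.png'); cv2.imwrite('pics/top15.png',cv2.resize(im[235:330,275:375],None,fx=6,fy=6,interpolation=cv2.INTER_CUBIC))
```

```text
(no output)
```

View pics/top15.png

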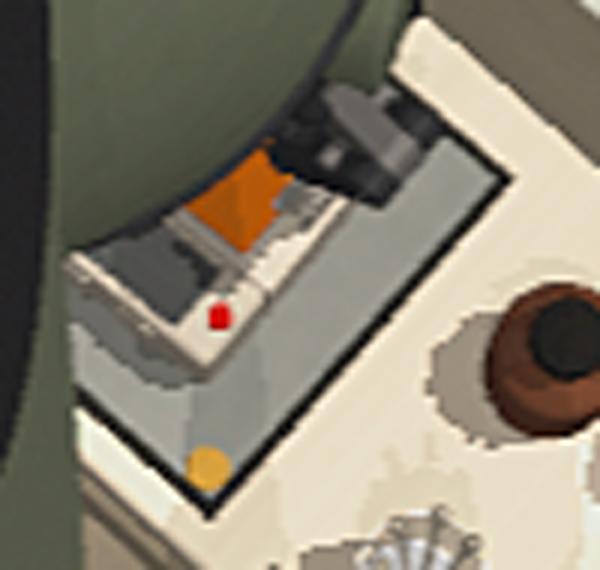

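Run:
```python
from station import job,status
o=status.get_obs(); print(o['t'],o['ft_force'],o['opening']); print(job.sign_off())
```

```text
16.15 [-5.85963436  1.67627463 25.02116337] 0.015491398378513998
the job is handed in; nothing more can be done
None
```

I threw the toggle to off, seated the cover in the bay until both catches passed, and handed the job in at 16.15 s with the gripper still holding and pressing it.

**What the last checks showed**
- **Toggle:** the pictures taken before grasping the cover show it leaning to the green dot. It was hidden by the arm after that.
- **Catches:** the push rose to about 9 N, starting 12 mm above the seat as expected. The plate was then drawn down, with up to −17 N on the wrist.
- **Seat:** the cover stopped on the box at a tool height of 46.5 mm, against 46.4 mm calculated.
- **Push:** 25 N down at hand-in, fingers at 15.5 mm, tool vertical. It briefly reached 40 N at the wrist, so I backed it off.
- **Bottles:** both are standing and unmoved in the last pictures.

**What disagreed or could not be confirmed**
- The two cameras differed from each other by about 2 to 3 mm, and both were offset from the robot by about 2 mm along the jaws. I corrected for this by viewing the cover in the gripper before placing it.
- With the cover seated, the arm hid most of the box. Only the red-dot catch could be seen over the plate edge. That the green-dot catch closed is inferred from the forces and the final height.
- A side force of about 6 N remained at the end.

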